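# Clamp the sheet in the disc cutter and hold the lever home

### The arm

A 7-joint arm with a two-finger parallel gripper is mounted at the origin on the work surface; the furniture and walls round the work are solid. World frame = base frame: x ahead of the robot, y to its left, z up, the work surface at z = 0. Lengths are in m, angles in rad, forces in N, time in s.
With the tool pointing down it reaches from about 0.425 to 1.025 m from the base axis. Payload 9.4 kg.
Tool frame: the origin (TCP) lies at the very end of the fingers, on their centre line; the grasp point (between the pads) lies 19 mm behind it (arm.tcp_to_grasp is the distance from the TCP to the grasp point, in m); z points along the fingers, y is the line along which they close (so a half turn about z gives the same grasp; the last joint's range is limited). The gripper opens to 93 mm and grips with 3 to 60 N. Pads are 15 mm wide; open, the fingers measure 128 mm over their backs; the gripper's body (75 mm by 188 mm) begins 65 mm behind the grasp point.
Start: joints at [1.154, 0.599, -0.003, 1.599, 0.002, 0.943, -0.08], TCP at [0.242, -0.684, 0.219] pointing down, gripper open.
Joint ranges: [-2.57, 2.57], [-0.35, 1.97], [-1.29, 1.29], [0.11, 2.56], [-1.05, 4.19], [0.11, 1.86], [-2.63, 2.63]. Speed limits (rad/s): [2.22, 2.22, 3.01, 3.01, 3.14, 3.14, 3.14].

### API

Orientations are given as a unit quaternion [w, x, y, z].
In Python, from station import sense, imaging, order, arm gives the robot as it stands. The module is installed in compiled form; this text tells all that it offers.
- The arm moves only by the tool drive_tool, never from a script. Its argument "rows" is a list that holds one entry, the list of rows, each a list of 7 numbers: the opening, from 0 (shut) to 1 (fully open), then the shift along the tool's x, y, z in m, then the turn, a rotation vector about the tool's x, y, z in rad. A call has exactly 8 rows; each row is the pose to reach, as a shift and turn from the pose commanded when the call began, along the tool's axes at that moment; what a row does not reach only later rows make up. A row lasts 1/10 s, in which the tool goes at most 50 mm and 8.59 degrees, less where a joint would pass 70% of its speed; a pose out of reach is approached as far as the arm can. A call with a gripper value outside its range is refused whole. The fingers move at their own pace and stop on an object; "squeeze" is the grip in N (left out, the last holds). Time passes only in rows, so rows that repeat a pose let the fingers close, or fill a call up. It gives the time, the measured TCP pose, the force, the opening and the grip force at its end, in the units of the state.
- sense(): the state, without advancing time (a new reading comes with each control period).
- imaging.grab_frame(name): name is "scene" or "top"; returns a dict with "image" (384x512x3 uint8, red, green, blue), "camera_matrix" (3x3 intrinsics, pixels), "extrinsics" (4x4, takes a point from camera to world coordinates). Camera axes: x right, y up, looking along -z (the intrinsics and any distortion apply to the point x, -y, -z); pixel columns grow to the right and rows downward; lengths in m; the calibration is good to about 2 mm. A picture is of the moment at which its call begins. There is no depth.
- order.finish_job(): hands the job in; it is judged then, once.
Trained networks look in the newest picture that a camera, given by its name, has taken for a name from the list of things; names that differ only in an ending like _2 or _b are one class to them, and where a whole thing is asked for, a point or a joint stands for the part that bears it (a point fixed in the world has none). Each returns a list of dicts, best first, with "confidence" (0 to 1); they miss things now and then, are a little off and sometimes report something else, mostly with a low value. They report only what shows in the picture. A call takes as long as a camera call.
- imaging.silhouettes(camera, query): "pixels" (384x512 bool, what is visible of it) and "box" ([left, top, width, height] in pixels, round what is visible of it).
The state is a dict: "t": time; "joint_positions": joint angles; "dq": joint speeds; "joint_torque": joint torques, N m; "tool_pos": TCP position; "tool_rot": TCP orientation; "ft_force": force on the tool from outside, world axes, zero at the start; "ft_torque": the same for the moment, N m; "grip_width": opening from 0.0 (shut) to 1.0 (fully open); "grasp_force": force on a finger pad.
Only numpy, scipy, OpenCV 4.12 (cv2) and the standard library are available. Lean on these libraries where they do the work, as an engineer would, in place of code of your own. Each camera call takes 0.05 s, during which the arm holds its last target. There are 200 camera calls.

### The job

Clamp the copper strip in the round disc cutter: with the side of a fingertip, push its black clamp lever clockwise (seen from above) all the way round to its stop. The lever is sprung and swings back if let go, so finish while still holding it against the stop. Only push the lever, do not take it between the fingers; do not lift the cutter or shove it about, and leave the jar and the two loose punches where they stand.

Things in the scene. Friction and masses are not known exactly. Their poses are not given: they have to be found in the camera images.
- disc_cutter: Loose round steel disc cutter, about 2 kg, standing on a black rubber pad 7 mm thick: two stacked round plates about 100 mm in diameter, top at 37 mm, with a hub and a black clamp lever on top, 111 mm high in all. A copper strip sticks out of the slot between the plates. Origin at the underside, 12 mm from the plates' middle; z up. Pushed hard sideways it slides or turns on the pad.
- disc_cutter_clamp_lever (a joint): Angle of the black clamp lever about the cutter's vertical pivot, in rad; it grows counter-clockwise seen from above and runs from +1.047 (fully open) to -1.047 (clamped, hard stop). It starts between 0 and 0.9. A light spring and friction resist: pushing it home takes about 1 to 2 N at 62 mm from the pivot; let go at the stop, it springs back by about 1 rad.
- lever_pivot (a point): Point on the lever's vertical pivot axis where the middle line of the lever begins, 68 mm above the cutter's underside; the round hub there has a radius of 14 mm and its top is 8 mm above this point.
- lever_tip (a point): Centre of the free end of the black clamp lever, a straight round bar of 16 mm diameter that rises from lever_pivot to this point: 82 mm out from the pivot axis and 35 mm higher than lever_pivot. The point's x axis points horizontally outward along the lever, y horizontally to its counter-clockwise side (where the finger has to push from), z up.
- plate_rim (a point): Point on the upper rim of the cutter's top plate, 37 mm above its underside, 50 mm out from the pivot axis; it is fixed to the cutter and shows whether the cutter was turned or moved.
- flux_jar: Bystander: white flux jar with a screw cap, 38 mm diameter, 61 mm high, loose on the bench beside the pad; origin at the centre of its underside.
- big_punch: Bystander: upright steel punch, 27 mm diameter, 57 mm high, loose on the bench beside the pad; origin at the centre of its underside.
- small_punch: Bystander: upright steel punch, 16 mm diameter, 53 mm high, loose on the bench beside the pad; origin at the centre of its underside.

How it is judged:
By the outcome, as a careful person would: the job done as asked, in the order asked, and still so for the second after the job is handed in, while the arm keeps its last pose, push and grip.
It also fails if it takes over 38 s, if anything falls off the work surface, if the arm or the gripper's body presses on something with over 40 N, if the wrist force passes 120 N, or if a joint passes its speed limit or range.

## Working session

There is one attempt and no reset: what is moved stays moved. The work goes in short steps, Python scripts to look and compute and a tool call to move; the robot and the scene stay as the last step left them, time stands still between calls to the robot, and variables do not carry over. Pictures are saved under pics/ and viewed, at most 10 in all, crops included, and the job is handed in when it is done.

Besides the shell and the picture viewer there is one more tool, called after "Call:" as a command line: name --argument value ..., lists and objects as JSON in quotes. drive_tool: Moves the arm, as the interface text tells. Its arguments: {"type":"object","properties":{"rows":{"type":"array"},"squeeze":{"type":"number"}},"required":["rows"]}

```bash
mkdir -p pics; cat > h.py <<'E'
import numpy as np, cv2
from station import sense, imaging, order, arm
def proj(f,P):
    E=np.linalg.inv(f["extrinsics"]);p=E[:3,:3]@np.array(P,float)+E[:3,3]
    q=f["camera_matrix"]@np.array([p[0],-p[1],-p[2]]);return q[:2]/q[2]
def ray(f,u,v):
    d=np.linalg.inv(f["camera_matrix"])@np.array([u,v,1.]);d=np.array([d[0],-d[1],-d[2]])
    return f["extrinsics"][:3,3],f["extrinsics"][:3,:3]@d
def atz(f,u,v,z):
    o,d=ray(f,u,v);return o+d*(z-o[2])/d[2]
E
python3 - <<'E'
from h import *
s=sense();print({k:np.round(v,3) for k,v in s.items()})
ims=[]
for c in("scene","top"):
    f=imaging.grab_frame(c);cv2.imwrite(f"pics/{c}0.png",f["image"][:,:,::-1])
    print(c,f.keys(),np.round(f["extrinsics"],3).tolist(),np.round(f["camera_matrix"],1).tolist())
    for q in("disc_cutter","disc_cutter_clamp_lever","lever_tip","flux_jar","big_punch","small_punch"):
        for r in imaging.silhouettes(c,q)[:2]:
            v,u=np.nonzero(r["pixels"]);print(q,round(r["confidence"],2),r["box"],u.mean().round(1),v.mean().round(1),len(u))
E
```

```text
{'t': np.float64(0.0), 'joint_positions': array([ 1.154,  0.6  , -0.003,  1.6  ,  0.002,  0.943, -0.08 ]), 'dq': array([-0.001,  0.002,  0.002, -0.   ,  0.001, -0.002,  0.   ]), 'joint_torque': array([ 1.0000e-03, -7.6506e+01,  1.4970e+00, -2.5235e+01, -5.2000e-02,
        1.7000e-02,  0.0000e+00]), 'tool_pos': array([ 0.241, -0.683,  0.218]), 'tool_rot': array([-0.001,  0.986,  0.169, -0.   ]), 'ft_force': array([ 0.219, -0.711,  0.375]), 'ft_torque': array([-0.038,  0.029,  0.042]), 'grasp_force': np.float64(0.0), 'grip_width': np.float64(1.0)}
scene dict_keys(['image', 'camera_matrix', 'extrinsics']) [[-0.495, 0.618, -0.611, -0.055], [-0.869, -0.364, 0.336, 0.339], [-0.014, 0.697, 0.717, 0.733], [0.0, 0.0, 0.0, 1.0]] [[414.1, 0.0, 256.7], [0.0, 414.1, 187.3], [0.0, 0.0, 1.0]]
disc_cutter 0.88 [204.9, 190.1, 83.2, 58.2] 249.0 223.3 2112
disc_cutter_clamp_lever 0.62 [206.7, 193.0, 47.3, 26.1] 235.5 206.9 328
lever_tip 0.92 [206.7, 191.5, 48.5, 27.8] 234.0 206.1 384
flux_jar 0.66 [168.6, 247.4, 24.0, 36.2] 181.9 265.6 589
big_punch 0.63 [333.6, 170.5, 17.2, 24.9] 343.8 183.0 239
small_punch 0.48 [208.0, 195.2, 79.1, 53.6] 249.1 223.4 2097
top dict_keys(['image', 'camera_matrix', 'extrinsics']) [[-0.008, 0.99, -0.14, 0.353], [-1.0, -0.009, -0.005, 0.042], [-0.007, 0.139, 0.99, 1.027], [0.0, 0.0, 0.0, 1.0]] [[367.4, 0.0, 257.9], [0.0, 367.4, 194.8], [0.0, 0.0, 1.0]]
disc_cutter 0.33 [221.3, 187.0, 31.8, 24.3] 236.2 198.5 235
disc_cutter_clamp_lever 0.55 [220.6, 184.4, 29.8, 27.5] 235.7 198.2 267
lever_tip 0.64 [221.5, 183.4, 32.9, 28.1] 236.8 199.3 276
lever_tip 0.28 [175.8, 212.6, 21.9, 16.8] 183.8 218.1 207
flux_jar 0.69 [177.4, 210.1, 21.8, 17.6] 184.2 218.3 208
flux_jar 0.17 [223.1, 185.8, 54.1, 41.9] 247.6 208.0 1336
big_punch 0.45 [334.4, 203.7, 13.8, 14.2] 340.7 208.3 111
small_punch 0.63 [333.5, 187.1, 9.8, 1.2] 336.9 185.6 38
```

View pics/scene0.png

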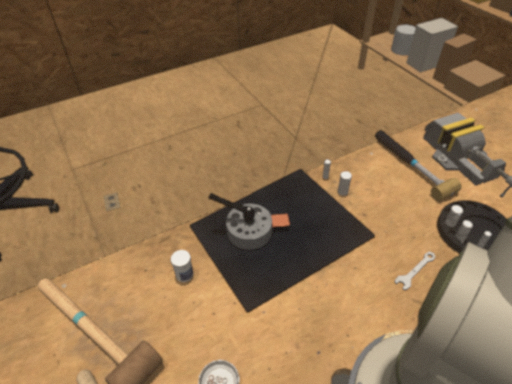

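View pics/top0.png

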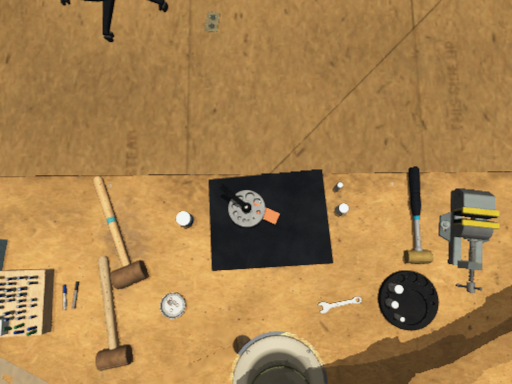

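The scene view shows the cutter at (249,226) with its lever pointing to the upper left (tip at about 210,195). In the top view the hub is at (247,207) and the lever tip near (223,193). The jar is at (184,218) and the punches at (338,186) and (343,209). I'll zoom in next.

```bash
python3 - <<'E'
from h import *
a=cv2.imread("pics/scene0.png")[180:260,190:300];b=cv2.imread("pics/top0.png")[175:240,205:295]
a=cv2.resize(a,(550,400)*1,interpolation=cv2.INTER_CUBIC) if 0 else cv2.resize(a,None,fx=3.6,fy=3.6,interpolation=cv2.INTER_CUBIC);b=cv2.resize(b,None,fx=4.4,fy=4.4,interpolation=cv2.INTER_CUBIC)
c=np.zeros((290,800,3),np.uint8);c[:min(290,a.shape[0]),:396]=a[:290,:396];c[:286,400:796]=b[:286,:396]
cv2.imwrite("pics/crop0.png",np.clip(c.astype(float)*1.5,0,255).astype(np.uint8))
# fit: plate ellipse pixels + lever silhouettes, both views
from scipy.optimize import least_squares
F={k:imaging.grab_frame(k) for k in("scene","top")}
D={}
for c in F:
    r=imaging.silhouettes(c,"disc_cutter_clamp_lever")+imaging.silhouettes(c,"lever_tip")
    m=max(r,key=lambda r:r["confidence"])["pixels"];D[c]=m.astype(float)
np.savez("m.npz",**D)
def render(f,x,y,th):
    m=np.zeros((384*4,512*4),np.uint8)
    d=np.array([np.cos(th),np.sin(th),0]);p=np.array([x,y,.075]);t=p+d*.082+[0,0,.035]
    pts=[]
    ax=(t-p)/np.linalg.norm(t-p);n1=np.array([-d[1],d[0],0]);n2=np.cross(ax,n1)
    A=np.linspace(0,6.28,24)
    def hull(P):
        q=np.array([proj(f,i)*4+1.5 for i in P]).astype(np.int32);cv2.fillConvexPoly(m,cv2.convexHull(q),1)
    hull([o+.008*(np.cos(a)*n1+np.sin(a)*n2) for o in(p,t) for a in A])
    hull([np.array([x,y,z])+.014*np.array([np.cos(a),np.sin(a),0]) for z in(.05,.083) for a in A])
    return cv2.GaussianBlur(cv2.resize(m.astype(np.float32),(512,384),interpolation=cv2.INTER_AREA),(0,0),1.2)
T={c:cv2.GaussianBlur(D[c].astype(np.float32),(0,0),1.2) for c in D}
def cost(v): return sum(((render(F[c],*v)-T[c])**2).sum() for c in F)
from scipy.optimize import minimize
p0=atz(F["top"],247,207,.083);print("hub top",p0)
best=min((minimize(cost,[p0[0],p0[1],t],method="Nelder-Mead",options=dict(initial_simplex=[[p0[0],p0[1],t],[p0[0]+.01,p0[1],t],[p0[0],p0[1]+.01,t],[p0[0],p0[1],t+.2]])) for t in(.4,.8,1.2)),key=lambda r:r.fun)
print(best.x,best.fun)
x,y,th=best.x
for c in F: print(c,"pivot",proj(F[c],[x,y,.083]),"tip",proj(F[c],[x+.082*np.cos(th),y+.082*np.sin(th),.11]))
for q,uv,z in(("jar",(184,218),.04),("big",(343,209),.05),("small",(338,185),.05)):print(q,atz(F["top"],*uv,z))
E
```

```text
hub top [0.45449802 0.07585219 0.083     ]
[0.45771944 0.08049097 0.91288034] 100.68244171142578
scene pivot [247.19999797 207.47349908] tip [207.58618817 195.02654411]
top pivot [245.20021656 205.77591002] tip [219.07127122 185.13666222]
jar [0.43087567 0.24714884 0.04      ]
big [ 0.4503917 -0.1789929  0.05     ]
small [ 0.51537114 -0.16818432  0.05      ]
```

View pics/crop0.png

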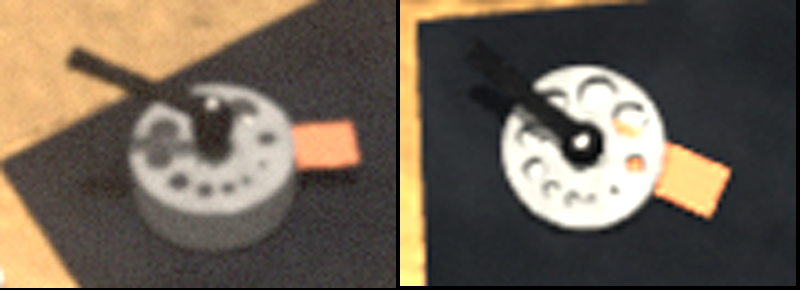

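The crop shows the pivot screw at top-view pixel (246.1,207.3) and scene (248.9,208.6), and the lever tip at top (222.3,186) and scene (211,196). There is a shadow below the lever in the top view, so I'll trust the picked points over the silhouette fit.

```bash
python3 - <<'E'
from h import *
from scipy.optimize import least_squares
F={k:imaging.grab_frame(k) for k in("scene","top")}
ob={"top":((246.1,207.3),(222.8,186.3)),"scene":((248.9,208.6),(211.3,196.3))}
def res(v):
    x,y,th=v
    P=[x,y,.084];T=[x+.082*np.cos(th),y+.082*np.sin(th),.11]
    return np.concatenate([np.r_[proj(F[c],P)-ob[c][0],proj(F[c],T)-ob[c][1]] for c in F])
r=least_squares(res,[.455,.076,.8],x_scale=[.01,.01,.1]);print(r.x,r.fun.round(1))
for k in(0,1):
    for c in F: print(c,k,atz(F[c],*ob[c][k],(.084,.11)[k]))
# copper strip direction, plate centre
print("plate",atz(F["top"],246.6,208.4,.044),"strip",atz(F["top"],205+(692-400)/4.4,175+182/4.4,.03))
s=sense();from scipy.spatial.transform import Rotation as R
print(s["tool_pos"],R.from_quat(np.r_[s["tool_rot"][1:],s["tool_rot"][0]]).as_matrix().round(3))
E
```

```text
[0.45158549 0.07725405 0.86549842] [ 1.1 -0.1 -0.6 -1.3  0.3  0.8 -1.5  0. ]
scene 0 [0.45239909 0.07933518 0.084     ]
top 0 [0.45363328 0.07814216 0.084     ]
scene 1 [0.50070442 0.14028547 0.11      ]
top 1 [0.50478771 0.13591504 0.11      ]
plate [0.45492004 0.07833064 0.044     ] strip [0.43403243 0.01163377 0.03      ]
[ 0.241635   -0.68357357  0.21862597] [[ 0.943  0.333 -0.   ]
 [ 0.333 -0.943 -0.   ]
 [-0.     0.    -1.   ]]
```

```bash
cat >> h.py <<'E'
from scipy.spatial.transform import Rotation as R
def Rt(s): return R.from_quat(np.r_[s["tool_rot"][1:],s["tool_rot"][0]])
def need(p,yaw):
    "shift/turn in tool axes from present pose to world p, tool down with x at yaw"
    s=sense();r=Rt(s)
    c,n=np.cos(yaw),np.sin(yaw)
    g=R.from_matrix(np.array([[c,n,0],[n,-c,0],[0,0,-1.]]))
    print("pos",s["tool_pos"].round(4),"j",s["joint_positions"].round(2),"t",s["t"],"F",s["ft_force"].round(2))
    return r.inv().apply(np.array(p)-s["tool_pos"]).round(3),(r.inv()*g).as_rotvec().round(3)
E
python3 -c "
from h import *
print(need([.5,-.4,.36],1.3))"
```

```text
pos [ 0.2416 -0.6836  0.2186] j [ 1.15  0.6  -0.    1.6   0.    0.94 -0.08] t 1.1 F [-0.23  0.66 -0.09]
(array([ 0.338, -0.181, -0.141]), array([ 0.  ,  0.  , -0.96]))
```

Call:
drive_tool --rows '[[[0,0,0,-0.045,0,0,-0.1],[0,0.03,-0.016,-0.08,0,0,-0.2],[0,0.07,-0.037,-0.1,0,0,-0.32],[0,0.11,-0.058,-0.12,0,0,-0.44],[0,0.15,-0.08,-0.13,0,0,-0.56],[0,0.19,-0.1,-0.13,0,0,-0.68],[0,0.23,-0.122,-0.13,0,0,-0.8],[0,0.27,-0.143,-0.13,0,0,-0.92]]]' --squeeze 10

```text
t: 1.9
tool_pos: [0.4495, -0.4572, 0.3491]
tool_rot: [0.0, 0.807, 0.591, -0.0]
ft_force: [-0.4, 0.2, -0.4]
grip_width: 0.357
grasp_force: 0.0
```

```bash
python3 -c "
from h import *
print(need([.52,-.1,.33],1.9))"
```

```text
pos [ 0.4495 -0.4572  0.3491] j [ 0.9   0.4  -0.29  1.63  0.12  1.13  0.28] t 1.9 F [-0.43  0.21 -0.38]
(array([ 0.362, -0.04 ,  0.019]), array([ 0.   ,  0.001, -0.635]))
```

Call:
drive_tool --rows '[[[0,0.045,-0.005,0.002,0,0,-0.08],[0,0.09,-0.01,0.005,0,0,-0.16],[0,0.135,-0.015,0.007,0,0,-0.24],[0,0.18,-0.02,0.01,0,0,-0.32],[0,0.225,-0.025,0.012,0,0,-0.4],[0,0.27,-0.03,0.015,0,0,-0.48],[0,0.315,-0.035,0.017,0,0,-0.56],[0,0.36,-0.04,0.02,0,0,-0.64]]]'

```text
t: 2.7
tool_pos: [0.5207, -0.1021, 0.3289]
tool_rot: [0.0, 0.581, 0.814, 0.0]
ft_force: [0.2, 0.3, -0.5]
grip_width: 0.006
grasp_force: 0.0
```

```bash
python3 -c "
from h import *
print(need([.463,.152,.19],2.43))"
```

```text
pos [ 0.5207 -0.1021  0.3289] j [ 0.52  0.29 -0.55  1.88  0.18  1.02  0.22] t 2.7 F [ 0.23  0.27 -0.48]
(array([0.259, 0.028, 0.139]), array([ 0.   ,  0.001, -0.527]))
```

Call:
drive_tool --rows '[[[0,0.04,0.004,0.01,0,0,-0.08],[0,0.08,0.009,0.025,0,0,-0.16],[0,0.12,0.013,0.045,0,0,-0.24],[0,0.16,0.017,0.065,0,0,-0.32],[0,0.2,0.021,0.085,0,0,-0.4],[0,0.235,0.025,0.11,0,0,-0.47],[0,0.259,0.028,0.135,0,0,-0.527],[0,0.259,0.028,0.139,0,0,-0.527]]]'

```text
t: 3.5
tool_pos: [0.4617, 0.1533, 0.1878]
tool_rot: [-0.001, 0.347, 0.938, -0.0]
ft_force: [0.1, -0.2, 0.3]
grip_width: 0.005
grasp_force: 0.0
```

```bash
python3 - <<'E'
from h import *
print(need([.463,.152,.075],2.43))
f=imaging.grab_frame("scene");a=f["image"][120:280,120:330,::-1];cv2.imwrite("pics/s1.png",cv2.resize(a,None,fx=3,fy=3,interpolation=cv2.INTER_CUBIC))
print(proj(f,sense()["tool_pos"]))
E
```

```text
pos [0.4617 0.1533 0.1878] j [ 0.06  0.43 -0.67  2.14  0.41  0.7  -0.02] t 3.5 F [ 0.1  -0.22  0.32]
(array([-0.002, -0.   ,  0.113]), array([-0.001, -0.003,  0.003]))
[210.78733456 182.87153528]
```

View pics/s1.png

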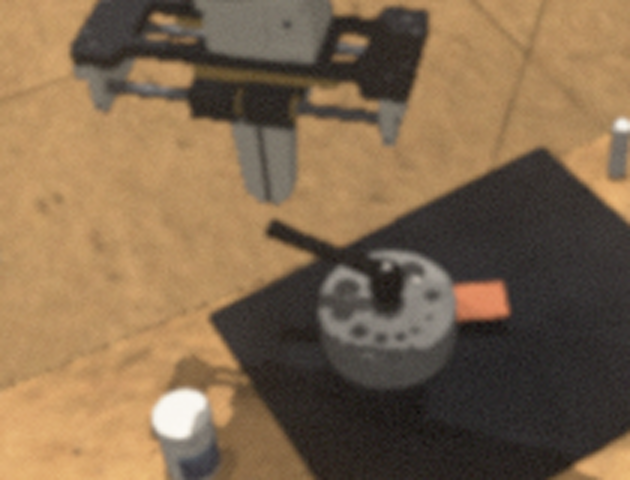

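The gripper is shut, with its fingertip at crop (268,200). It sits above and on the ccw side of the lever, whose tip is at crop (273,228). Next I'll descend.

Call:
drive_tool --rows '[[[0,0,0,0.02,0,0,0],[0,0,0,0.045,0,0,0],[0,0,0,0.07,0,0,0],[0,0,0,0.09,0,0,0],[0,0,0,0.105,0,0,0],[0,0,0,0.112,0,0,0],[0,0,0,0.112,0,0,0],[0,0,0,0.112,0,0,0]]]'

```text
t: 4.35
tool_pos: [0.4641, 0.15, 0.0784]
tool_rot: [0.0, 0.35, 0.937, 0.0]
ft_force: [0.5, 0.6, -0.9]
grip_width: 0.01
grasp_force: 0.0
```

```bash
cat >> h.py <<'E'
PV=np.array([.453,.0785])
def arc(phis,d=.0155,r=.062,z=.077):
    "shifts for lever angle phi: contact finger pose, tool x = ccw tangent"
    for ph in phis:
        e=np.array([np.cos(ph),np.sin(ph)]);n=np.array([-e[1],e[0]])
        print(round(ph,2),*need(np.r_[PV+r*e+d*n,z],ph+np.pi/2))
E
python3 - <<'E'
from h import *
arc([.86,.8,.73,.66,.58,.5,.42])
f=imaging.grab_frame("scene");a=f["image"][120:280,120:330,::-1];cv2.imwrite("pics/s2.png",cv2.resize(a,None,fx=3,fy=3,interpolation=cv2.INTER_CUBIC))
E
```

```text
pos [0.4641 0.15   0.0784] j [-0.09  0.59 -0.49  2.23  0.64  0.45 -0.23] t 4.35 F [ 0.46  0.58 -0.85]
0.86 [-0.023  0.001  0.001] [ 0.001  0.001 -0.005]
pos [0.4641 0.15   0.0784] j [-0.09  0.59 -0.49  2.23  0.64  0.45 -0.23] t 4.35 F [ 0.46  0.58 -0.85]
0.8 [-0.027  0.002  0.001] [0.001 0.001 0.055]
pos [0.4641 0.15   0.0784] j [-0.09  0.59 -0.49  2.23  0.64  0.45 -0.23] t 4.35 F [ 0.46  0.58 -0.85]
0.73 [-0.031  0.002  0.001] [0.001 0.001 0.125]
pos [0.4641 0.15   0.0784] j [-0.09  0.59 -0.49  2.23  0.64  0.45 -0.23] t 4.35 F [ 0.46  0.58 -0.85]
0.66 [-0.035  0.003  0.001] [0.001 0.001 0.195]
pos [0.4641 0.15   0.0784] j [-0.09  0.59 -0.49  2.23  0.64  0.45 -0.23] t 4.35 F [ 0.46  0.58 -0.85]
0.58 [-0.04   0.003  0.001] [0.001 0.001 0.275]
pos [0.4641 0.15   0.0784] j [-0.09  0.59 -0.49  2.23  0.64  0.45 -0.23] t 4.35 F [ 0.46  0.58 -0.85]
0.5 [-0.046  0.002  0.001] [0.001 0.001 0.355]
pos [0.4641 0.15   0.0784] j [-0.09  0.59 -0.49  2.23  0.64  0.45 -0.23] t 4.35 F [ 0.46  0.58 -0.85]
0.42 [-0.051  0.002  0.001] [0.001 0.001 0.435]
```

View pics/s2.png

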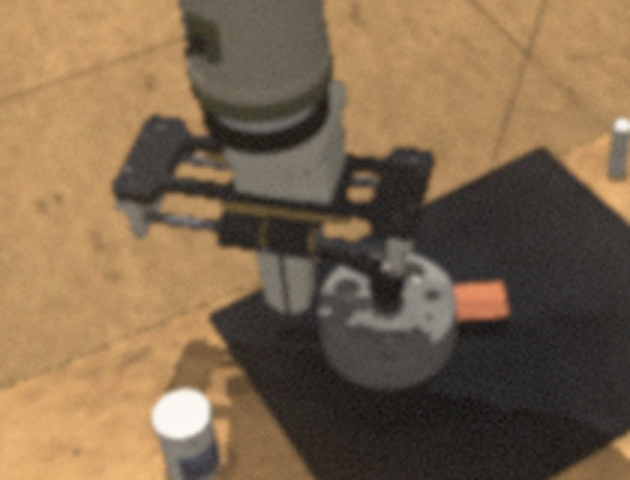

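The finger now stands beside the lever on its ccw side (crop 290,300), near side and clear. I'll push along the arc.

Call:
drive_tool --rows '[[[0,-0.012,0,0.001,0,0,0],[0,-0.02,0.001,0.001,0,0,0],[0,-0.026,0.002,0.001,0,0,0.05],[0,-0.031,0.002,0.001,0,0,0.125],[0,-0.035,0.003,0.001,0,0,0.195],[0,-0.04,0.003,0.001,0,0,0.275],[0,-0.046,0.002,0.001,0,0,0.355],[0,-0.051,0.002,0.001,0,0,0.435]]]'

```text
t: 5.2
tool_pos: [0.5038, 0.1184, 0.0767]
tool_rot: [-0.0, 0.546, 0.838, 0.0]
ft_force: [-2.1, 1.6, 0.3]
grip_width: 0.005
grasp_force: 1.0
```

```bash
python3 - <<'E'
from h import *
arc([.42,.34,.26,.18,.1,.02,-.06,-.14])
f=imaging.grab_frame("top");a=f["image"][150:250,160:300,::-1];cv2.imwrite("pics/t3.png",cv2.resize(a,None,fx=4,fy=4,interpolation=cv2.INTER_CUBIC))
E
```

```text
pos [0.5038 0.1184 0.0767] j [-0.07  0.6  -0.39  2.17  0.5   0.46 -0.44] t 5.2 F [-2.11  1.58  0.34]
0.42 [-0.    -0.001 -0.   ] [ 0.    -0.001 -0.005]
pos [0.5038 0.1184 0.0767] j [-0.07  0.6  -0.39  2.17  0.5   0.46 -0.44] t 5.2 F [-2.11  1.58  0.34]
0.34 [-0.005  0.    -0.   ] [ 0.    -0.001  0.075]
pos [0.5038 0.1184 0.0767] j [-0.07  0.6  -0.39  2.17  0.5   0.46 -0.44] t 5.2 F [-2.11  1.58  0.34]
0.26 [-0.01   0.001 -0.   ] [ 0.    -0.001  0.155]
pos [0.5038 0.1184 0.0767] j [-0.07  0.6  -0.39  2.17  0.5   0.46 -0.44] t 5.2 F [-2.11  1.58  0.34]
0.18 [-0.015  0.001 -0.   ] [ 0.    -0.001  0.235]
pos [0.5038 0.1184 0.0767] j [-0.07  0.6  -0.39  2.17  0.5   0.46 -0.44] t 5.2 F [-2.11  1.58  0.34]
0.1 [-0.021  0.001 -0.   ] [ 0.    -0.001  0.315]
pos [0.5038 0.1184 0.0767] j [-0.07  0.6  -0.39  2.17  0.5   0.46 -0.44] t 5.2 F [-2.11  1.58  0.34]
0.02 [-0.026  0.001 -0.   ] [ 0.    -0.001  0.395]
pos [0.5038 0.1184 0.0767] j [-0.07  0.6  -0.39  2.17  0.5   0.46 -0.44] t 5.2 F [-2.11  1.58  0.34]
-0.06 [-0.031 -0.    -0.   ] [ 0.    -0.001  0.475]
pos [0.5038 0.1184 0.0767] j [-0.07  0.6  -0.39  2.17  0.5   0.46 -0.44] t 5.2 F [-2.11  1.58  0.34]
-0.14 [-0.036 -0.002 -0.   ] [ 0.    -0.001  0.555]
```

View pics/t3.png

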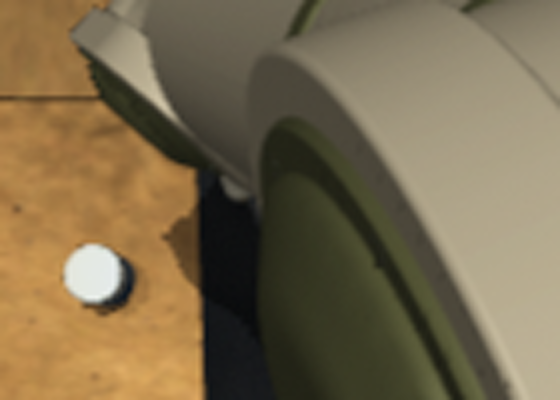

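The top view is blocked by the arm, with the jar unmoved at crop (95,275). Contact force is about 2.5 N, so the lever is moving. I'll continue.

Call:
drive_tool --rows '[[[0,-0.003,0,0,0,0,0.04],[0,-0.006,0,0,0,0,0.09],[0,-0.01,0.001,0,0,0,0.155],[0,-0.015,0.001,0,0,0,0.235],[0,-0.02,0.001,0,0,0,0.3],[0,-0.024,0.001,0,0,0,0.36],[0,-0.028,0,0,0,0,0.42],[0,-0.031,0,0,0,0,0.475]]]'

```text
t: 6.05
tool_pos: [0.5157, 0.0901, 0.0766]
tool_rot: [-0.0, 0.727, 0.686, -0.0]
ft_force: [-1.1, 2.4, 1.1]
grip_width: 0.003
grasp_force: 1.2
```

```bash
python3 - <<'E'
from h import *
arc([-.06,-.14,-.22,-.3,-.38,-.46])
f=imaging.grab_frame("scene");a=f["image"][140:270,180:330,::-1];cv2.imwrite("pics/s4.png",cv2.resize(a,None,fx=4,fy=4,interpolation=cv2.INTER_CUBIC))
E
```

```text
pos [0.5157 0.0901 0.0766] j [-0.09  0.59 -0.27  2.16  0.36  0.43 -0.71] t 6.05 F [-1.07  2.39  1.08]
-0.06 [ 0.  0. -0.] [-0.    -0.     0.002]
pos [0.5157 0.0901 0.0766] j [-0.09  0.59 -0.27  2.16  0.36  0.43 -0.71] t 6.05 F [-1.07  2.39  1.08]
-0.14 [-0.005  0.001 -0.   ] [-0.    -0.     0.082]
pos [0.5157 0.0901 0.0766] j [-0.09  0.59 -0.27  2.16  0.36  0.43 -0.71] t 6.05 F [-1.07  2.39  1.08]
-0.22 [-0.01   0.002 -0.   ] [-0.    -0.     0.162]
pos [0.5157 0.0901 0.0766] j [-0.09  0.59 -0.27  2.16  0.36  0.43 -0.71] t 6.05 F [-1.07  2.39  1.08]
-0.3 [-0.015  0.002 -0.   ] [-0.    -0.     0.242]
pos [0.5157 0.0901 0.0766] j [-0.09  0.59 -0.27  2.16  0.36  0.43 -0.71] t 6.05 F [-1.07  2.39  1.08]
-0.38 [-0.02   0.002 -0.   ] [-0.    -0.     0.322]
pos [0.5157 0.0901 0.0766] j [-0.09  0.59 -0.27  2.16  0.36  0.43 -0.71] t 6.05 F [-1.07  2.39  1.08]
-0.46 [-0.025  0.001 -0.   ] [-0.    -0.     0.402]
```

View pics/s4.png

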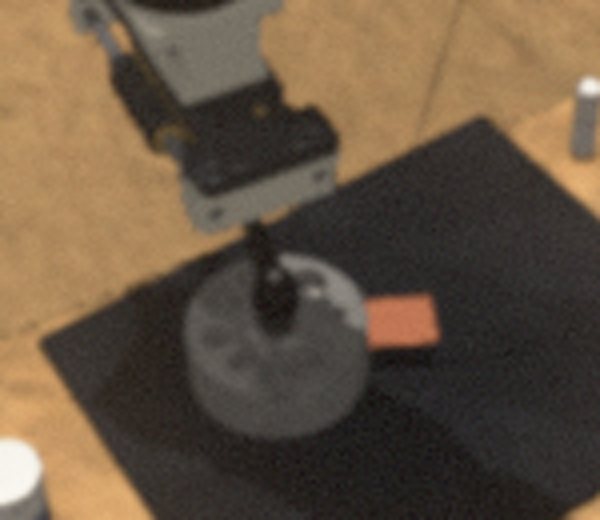

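The lever now points away from the robot (crop 255,225), and the strip and cutter have not moved. From here I'll use small steps and watch the force.

Call:
drive_tool --rows '[[[0,-0.001,0,0,0,0,0.015],[0,-0.002,0,0,0,0,0.03],[0,-0.003,0.001,0,0,0,0.05],[0,-0.004,0.001,0,0,0,0.065],[0,-0.005,0.001,0,0,0,0.08],[0,-0.006,0.001,0,0,0,0.1],[0,-0.007,0.0015,0,0,0,0.115],[0,-0.007,0.0015,0,0,0,0.115]]]'

```text
t: 6.9
tool_pos: [0.517, 0.0835, 0.0766]
tool_rot: [-0.0, 0.765, 0.645, 0.0]
ft_force: [-1.3, 5.3, 0.0]
grip_width: 0.008
grasp_force: 2.0
```

Call:
drive_tool --rows '[[[0,-0.0007,0,0,0,0,0.011],[0,-0.0014,0,0,0,0,0.022],[0,-0.002,0.0005,0,0,0,0.033],[0,-0.0027,0.0007,0,0,0,0.044],[0,-0.0034,0.001,0,0,0,0.055],[0,-0.004,0.001,0,0,0,0.065],[0,-0.004,0.001,0,0,0,0.065],[0,-0.004,0.001,0,0,0,0.065]]]'

```text
t: 7.7
tool_pos: [0.5177, 0.0795, 0.0766]
tool_rot: [-0.0, 0.785, 0.62, 0.001]
ft_force: [-0.3, 5.7, -1.4]
grip_width: 0.004
grasp_force: 2.5
```

Force has risen to about 5.5 N, which could be the stop. I'll check the lever, and whether the cutter turned.

```bash
python3 - <<'E'
from h import *
a=cv2.resize(cv2.imread("pics/s4.png"),(400,347))
f=imaging.grab_frame("scene");n=f["image"][140:270,180:330,::-1]
cv2.imwrite("pics/s5.png",np.hstack([a,cv2.resize(n,(400,347),interpolation=cv2.INTER_CUBIC)]))
def strip(im):
    h=cv2.cvtColor(im,cv2.COLOR_BGR2HSV);m=((h[...,0]<12)&(h[...,1]>110)&(h[...,2]>90)).astype(np.uint8)
    m[:195]=0;m[235:]=0;m[:,:262]=0;m[:,300:]=0
    v,u=np.nonzero(m);return u.mean().round(2),v.mean().round(2),len(u),cv2.minAreaRect(np.c_[u,v].astype(np.float32))
print(strip(cv2.imread("pics/scene0.png")));print(strip(np.ascontiguousarray(f["image"][:,:,::-1])))
for i in range(3): print(sense()["ft_force"].round(2),sense()["t"]);imaging.grab_frame("scene")
E
```

```text
(np.float64(280.03), np.float64(219.86), 221, ((280.5, 219.5), (13.0, 17.0), 90.0))
(np.float64(280.41), np.float64(220.89), 223, ((280.5, 220.5), (13.0, 17.0), 90.0))
[ 0.83  5.41 -1.65] 7.75
[ 0.17  5.57 -0.72] 7.8
[ 0.73  4.69 -1.05] 7.85
```

View pics/s5.png

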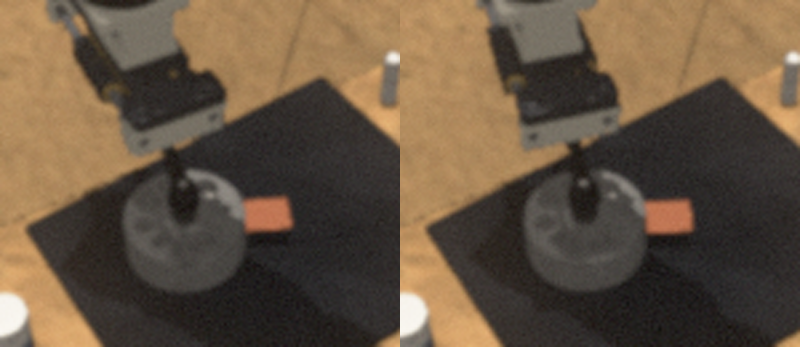

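The right-hand half shows the lever turned further. The strip has dropped by about 1 px (~2 mm at the strip), so the lever is on its stop and the cutter has just begun to turn. No more pushing. I'll hold and check that force and cutter stay steady.

Call:
drive_tool --rows '[[[0,0.0003,0,0,0,0,0],[0,0.0003,0,0,0,0,0],[0,0.0003,0,0,0,0,0],[0,0.0003,0,0,0,0,0],[0,0.0003,0,0,0,0,0],[0,0.0003,0,0,0,0,0],[0,0.0003,0,0,0,0,0],[0,0.0003,0,0,0,0,0]]]'

```text
t: 8.7
tool_pos: [0.5177, 0.0795, 0.0767]
tool_rot: [0.0, 0.785, 0.62, 0.0]
ft_force: [1.6, 3.1, -1.3]
grip_width: 0.008
grasp_force: 2.5
```

```bash
python3 - <<'E'
from h import *
def strip(im):
    h=cv2.cvtColor(im,cv2.COLOR_BGR2HSV);m=((h[...,0]<12)&(h[...,1]>110)&(h[...,2]>90)).astype(np.uint8)
    m[:195]=0;m[235:]=0;m[:,:262]=0;m[:,300:]=0
    v,u=np.nonzero(m);return u.mean().round(2),v.mean().round(2)
L=[];F=[]
for i in range(6):
    f=imaging.grab_frame("scene");L.append(strip(np.ascontiguousarray(f["image"][:,:,::-1])));F.append(sense()["ft_force"])
print(np.mean(L,0),np.mean(F,0).round(2),np.std(F,0).round(2),sense()["tool_pos"].round(4))
u,v=np.mean(L,0);a=atz(f,u,v,.03);b=atz(f,280.03,219.86,.03)
A=lambda p:np.arctan2(*(p[:2]-[.453,.0785])[::-1]);print(a,b,"cutter turn",A(a)-A(b))
E
```

```text
[280.43  220.875] [ 0.88  5.12 -0.95] [0.29 0.34 0.31] [0.5177 0.0795 0.0767]
[0.42834996 0.01537499 0.03      ] [0.43124063 0.0146071  0.03      ] cutter turn -0.04404573956244029
```

```bash
python3 -c "
from station import order
print(order.finish_job())"
```

```text
the job is handed in; nothing more can be done
None
```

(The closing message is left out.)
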